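# Load the two valve balls into the parts washer and start it

## Task

Lift the two polished valve balls out of their cradles and set them down gently in the parts washer, the large ball on the floor of the round pot and the small ball on the floor of the square pot; do not drop or bang them. Once both are in, press the washer's left key fully down (power) and then its right key (start), left and right as seen from the robot; never the middle key (drain). Leave the steel roller and everything else on the bench where it is.

Things in the scene. Friction and masses are not known exactly. Their poses are not given: they have to be found in the camera images.
- washer: green slab, the washer's deck: 270 (x) x 330 (y) x 30 mm high, fixed. Origin: centre of its underside; its front edge (-x) with the three keys looks towards the robot, +y is the left. The two pots stand on it at x = +45 mm, y = +78 and -78 mm; which pot is left varies.
- pot_round: round open steel pot fixed on the deck, outer dia 144, inner dia 136, total height 66 mm, floor 6 mm thick (inside depth 60 mm). Origin: centre of its underside (30 mm above the bench), z up.
- pot_square: square open steel pot fixed on the deck, outer 144 x 144, inner 136 x 136, total height 66 mm, floor 4 mm thick (inside depth 62 mm). Origin: centre of its underside (30 mm above the bench), sides along x and y.
- ball_large: the large steel ball, dia 50 mm, about 0.5 kg (origin turns with it: use ball_large_center)
- ball_large_center (a point): centre of the large ball (about 38 mm above the bench in its cradle)
- ball_small: the small steel ball, dia 38 mm, about 0.22 kg (use ball_small_center)
- ball_small_center (a point): centre of the small ball (about 30 mm above the bench in its cradle)
- cradle_large: aluminium cradle fixed to the bench, holding the large ball. Origin: centre of its underside, z up. Base 86 (x) x 44 (y) x 4 mm; the large ball rests on a collar at the centre (outer dia 36, inner 29, top at z = 18 mm); two cheek plates at x = +-38 mm (6 thick, 36 wide along y, top at z = 50 mm), open on the y sides: fingers must close along the cradle's y axis.
- cradle_small: aluminium cradle fixed to the bench, holding the small ball. Origin: centre of its underside, z up. Base 86 (x) x 44 (y) x 4 mm; the small ball rests on a collar at the centre (outer dia 36, inner 29, top at z = 18 mm); two cheek plates at x = +-38 mm (6 thick, 36 wide along y, top at z = 50 mm), open on the y sides: fingers must close along the cradle's y axis.
- cradle_roller: aluminium cradle fixed to the bench, holding the roller. Origin: centre of its underside, z up. Base 86 (x) x 44 (y) x 4 mm; the roller rests on a collar at the centre (outer dia 36, inner 29, top at z = 18 mm); two cheek plates at x = +-38 mm (6 thick, 36 wide along y, top at z = 50 mm), open on the y sides: fingers must close along the cradle's y axis.
- key_left (a joint): spring key at the left (+y) of the row of three on the washer's front edge (power): travel in m, 0 up, 0.006 fully down (about 5 N). Counts as pressed beyond 0.004.
- key_middle (a joint): spring key at the middle of the row of three on the washer's front edge (drain, not to be pressed): travel in m, 0 up, 0.006 fully down (about 5 N). Counts as pressed beyond 0.004.
- key_right (a joint): spring key at the right (-y) of the row of three on the washer's front edge (start): travel in m, 0 up, 0.006 fully down (about 5 N). Counts as pressed beyond 0.004.
- key_left_top (a point): centre of the top face of the left key (round, dia 26 mm, moves straight down)
- key_middle_top (a point): centre of the top face of the middle key (round, dia 26 mm, moves straight down)
- key_right_top (a point): centre of the top face of the right key (round, dia 26 mm, moves straight down); keys are 55 mm apart
- roller: bystander: short upright steel cylinder, dia 40, 34 high, resting in a cradle like the balls'. Origin: centre of its underside
- spray_can: bystander: upright spray can, dia 52, 175 high, among the cradles. Origin: centre of its underside
- bolt_dish: bystander: black dish of bolts, dia 116 at the rim, 28 high. Origin: centre of its underside
- screwdriver: bystander: screwdriver lying along its x, about 200 long, 30 high
- wrench: bystander: wrench lying flat along its x, about 180 long
There are look-alikes about, which are no part of the job. What is shaped like the ball_small but brown or red is not meant.

How it is judged:
On the way, in this order (a step that is already met when the one before it is completed fails the run):
1. the large ball lies on the floor of the round pot and the small ball on the floor of the square pot, both at rest and let go (horizontal distance between ball_large_center and pot_round below 0.055 m and z of ball_large_center in the frame of pot_round below 0.042 m and horizontal distance between ball_small_center and pot_square below 0.055 m and z of ball_small_center in the frame of pot_square below 0.034 m and linear speed of each of ball_large, ball_small below 0.05 m/s and contact force between the fingers and ball_large below 0.1 N and contact force between the fingers and ball_small below 0.1 N), for 0.2 s.
2. the left key is pressed down (over 4 mm of its 6), the right key up (value of joint key_left above 0.004 m and value of joint key_right below 0.002 m), for 0.03 s.
3. the right key is pressed down (over 4 mm of its 6), the left key up again (value of joint key_right above 0.004 m and value of joint key_left below 0.002 m), for 0.03 s.
At the end, for the whole second after the job is handed in: the large ball is on the floor of the round pot and the small ball on the floor of the square pot (centres within 55 mm of the pot's axis and no more than about 11 mm above their resting height), both slower than 0.05 m/s; all three keys are up again (within 2 mm) (horizontal distance between ball_large_center and pot_round below 0.055 m and z of ball_large_center in the frame of pot_round below 0.042 m and horizontal distance between ball_small_center and pot_square below 0.055 m and z of ball_small_center in the frame of pot_square below 0.034 m and linear speed of each of ball_large, ball_small below 0.05 m/s and value of joint each of key_left, key_middle, key_right below 0.002 m); the robot touches nothing.
It fails at once if a ball is pressed or knocked against a pot with more than 40 N (contact force between any of ball_large, ball_small and pot_round above 40 N or contact force between any of ball_large, ball_small and pot_square above 40 N).
It fails at once if a ball is dropped: it moves faster than 0.45 m/s inside a pot (a fall of about 10 mm), or it falls on the bench ((linear speed of ball_large above 0.45 m/s and horizontal distance between ball_large_center and pot_round below 0.07 m and z of ball_large_center in the frame of pot_round below 0.08 m) or (linear speed of ball_large above 0.45 m/s and horizontal distance between ball_large_center and pot_square below 0.07 m and z of ball_large_center in the frame of pot_square below 0.08 m) or (linear speed of ball_small above 0.45 m/s and horizontal distance between ball_small_center and pot_round below 0.07 m and z of ball_small_center in the frame of pot_round below 0.08 m) or (linear speed of ball_small above 0.45 m/s and horizontal distance between ball_small_center and pot_square below 0.07 m and z of ball_small_center in the frame of pot_square below 0.08 m) or height (world z) of ball_large_center below 0.0275 m or height (world z) of ball_small_center below 0.0215 m).
It fails at once if the middle key is pressed by more than 3 mm (value of joint key_middle above 0.003 m).
It fails at once if the left or right key is pressed by more than 3 mm before both balls are in their pots (value of joint any of key_left, key_right above 0.003 m and not (horizontal distance between ball_large_center and pot_round below 0.055 m and z of ball_large_center in the frame of pot_round below 0.042 m and horizontal distance between ball_small_center and pot_square below 0.055 m and z of ball_small_center in the frame of pot_square below 0.034 m)).
It fails at once if a bystander (roller, spray can, bolt dish, screwdriver, wrench) is moved by more than 30 mm (distance of any of roller, spray_can, bolt_dish, screwdriver, wrench from where it was at the start of the episode above 0.03 m).
It also fails if it takes over 72 s, if anything falls off the work surface, if the arm or the gripper's body presses on something with over 40 N, if the wrist force passes 120 N, or if a joint passes its speed limit or range.

## Robot

A 6-joint arm with a two-finger parallel gripper is mounted at the origin on the work surface. World frame = base frame: x ahead of the robot, y to its left, z up, the work surface at z = 0. Lengths are in m, angles in rad, forces in N, time in s.
With the tool pointing down it reaches from about 0.35 to 0.875 m from the base axis. Payload 4.2 kg.
Tool frame: the origin (TCP) lies midway between the tips of the shut fingers; the grasp point (between the pads) lies env.pinch_z behind it (env.pinch_z is the distance from the TCP to the grasp point, in m); z points along the fingers, y is the line along which they close (so a half turn about z gives the same grasp; the last joint's range is limited). The gripper opens to 87 mm and grips with 3 to 60 N. Pads are 19 mm wide; open, the fingers measure 117 mm over their backs; the gripper's body (75 mm by 190 mm) begins 51 mm behind the grasp point.
Start: joints at [-0.93, 0.385, 0.008, 0, -1.194, -0.259], TCP at [0.233, -0.58, 0.187] pointing down, gripper open.
Joint ranges: [-3.14, 3.14], [-1.21, 2.06], [-1.07, 1.41], [-3.16, 2.05], [-2.99, -0.16], [-3.1, 3.1]. Speed limits (rad/s): [2.79, 2.79, 3.14, 3.14, 3.14, 3.14].

## Interface

Orientations are given as a unit quaternion [w, x, y, z].
In Python, from bench import state, capture, env gives the robot as it stands.
- The arm moves only by the tool carry_out, never from a script. Its argument "targets" is one flat list of numbers, 7 for each row, row after row: the turn, a rotation vector about the world's x, y, z in degrees, then the shift along the world's x, y, z in m, then the finger opening in m, from 0 to 0.087. In form: [ax, ay, az, tx, ty, tz, fingers, ax, ay, az, tx, ty, tz, fingers, ...]. A call has 1 to 5 rows; each row is the pose to reach, as a shift and turn from the pose commanded when the call began; what a row does not reach only later rows make up. A row lasts 1/10 s, in which the tool goes at most 50 mm and 8.59 degrees, less where a joint would pass 70% of its speed; a pose out of reach is approached as far as the arm can. A call with a gripper value outside its range is refused whole. The fingers move at their own pace and stop on an object; "newtons" is the grip in N (left out, the last holds). Time passes only in rows, so rows that repeat a pose let the fingers close. It gives the time, the measured TCP pose, the force, the opening and the grip force at its end, in the units of the state.
- state(): the state, without advancing time (a new reading comes with each control period).
- capture(name): name is "scene" or "top"; returns a dict with "color" (420x560x3 uint8, blue, green, red), "z_map" (420x560 float32, m along the optical axis (not along the pixel's ray), 0 where there is no reading), "fx", "fy", "cx", "cy" (pixels), "dist_coeffs" ([k1, k2, p1, p2, k3] as OpenCV has them; the pictures are not rectified), "extrinsics" (4x4, takes a point from world to camera coordinates). Camera axes: x right, y up, looking along -z (the intrinsics and any distortion apply to the point x, -y, -z); pixel columns grow to the right and rows downward; lengths in m; the calibration is good to about 2 mm. A picture is of the moment at which its call begins.
- env.finish_job(): hands the job in; it is judged then, once.
The state is a dict: "clock": time; "qpos": joint angles; "qd": joint speeds; "effort": joint torques, N m; "eef_pos": TCP position; "tool_rot": TCP orientation; "wrist_force": force on the tool from outside, world axes, zero at the start; "wrist_torque": the same for the moment, N m; "width": finger opening in m; "grip_force": force on a finger pad.
Only numpy, scipy, OpenCV 4.12 (cv2) and the standard library are available. Lean on these libraries where they do the work, as an engineer would, in place of code of your own. Each camera call takes 0.05 s, during which the arm holds its last target. There are 200 camera calls.

## Working session

There is one attempt and no reset: what is moved stays moved. The work goes in short steps, Python scripts to look and compute and a tool call to move; the robot and the scene stay as the last step left them, time stands still between calls to the robot, and variables do not carry over. Pictures are saved under pics/ and viewed, at most 10 in all, crops included, and the job is handed in when it is done.

Besides the shell and the picture viewer there is one more tool, called after ">>>" as name(argument=value, ...) on one line, values as JSON. carry_out: Moves the arm, as the interface text tells. Its arguments: {"type":"object","properties":{"targets":{"type":"array"},"newtons":{"type":"number"}},"required":["targets"]}

```bash
mkdir -p pics; cat > h.py <<'E'
import numpy as np, cv2
from bench import state, capture, env
def snap(name):
    c=capture(name); np.save(f'pics/{name}.npy',c,allow_pickle=True); return c
def load(name): return np.load(f'pics/{name}.npy',allow_pickle=True).item()
def world(c,u,v,z=None):
    """pixel -> world; from depth map (median 3x3) or intersect with plane height z"""
    K=np.array([[c['fx'],0,c['cx']],[0,c['fy'],c['cy']],[0,0,1]])
    p=cv2.undistortPoints(np.array([[[u,v]]],float),K,np.array(c['dist_coeffs'],float))[0,0]
    T=np.linalg.inv(np.array(c['extrinsics'])); d=np.array([p[0],-p[1],-1.])
    if z is None:
        m=c['z_map'][int(v)-1:int(v)+2,int(u)-1:int(u)+2]; m=m[m>0]; s=np.median(m)
    else:
        s=(z-T[2,3])/(T[:3,:3]@d)[2]
    return T[:3,:3]@(d*s)+T[:3,3]
E
python3 - <<'E'
from h import *
print(state()); print(env.pinch_z)
for n in('scene','top'):
    c=snap(n); cv2.imwrite(f'pics/{n}1.png',cv2.resize(c['color'],(800,600)))
    print(n,np.linalg.inv(c['extrinsics'])[:3,3],c['fx'],c['dist_coeffs'])
E
```

```text
{'clock': 0.0, 'qpos': array([-9.30432239e-01,  3.85555480e-01,  6.64966300e-03, -5.22006069e-04,
       -1.19399806e+00, -2.58603976e-01]), 'qd': array([-2.91972629e-04,  8.35940055e-04,  6.35404493e-04, -7.15319629e-04,
       -4.40715963e-05, -1.56790249e-03]), 'effort': array([-3.40986926e-04, -3.90665209e+01,  1.87402242e+01,  4.22004998e+00,
        1.09232770e-02, -1.92311063e-04]), 'eef_pos': array([ 0.23262103, -0.57937242,  0.18596625]), 'tool_rot': array([-2.39370542e-04, -1.89628387e-01,  9.81855338e-01,  1.05451083e-03]), 'wrist_force': array([-0.10435984, -0.02144626,  0.28961124]), 'wrist_torque': array([ 0.01109829, -0.04383168,  0.00053579]), 'grip_force': 0.0, 'width': 0.0871832024287608}
0.0187
scene [1.50578173 0.77981779 0.95163133] 474.46885922166246 [-0.15321608  0.          0.          0.          0.        ]
top [ 0.37209882 -0.04899715  1.02247434] 391.9962379285686 [-0.00318308  0.          0.          0.          0.        ]
```

View pics/top1.png

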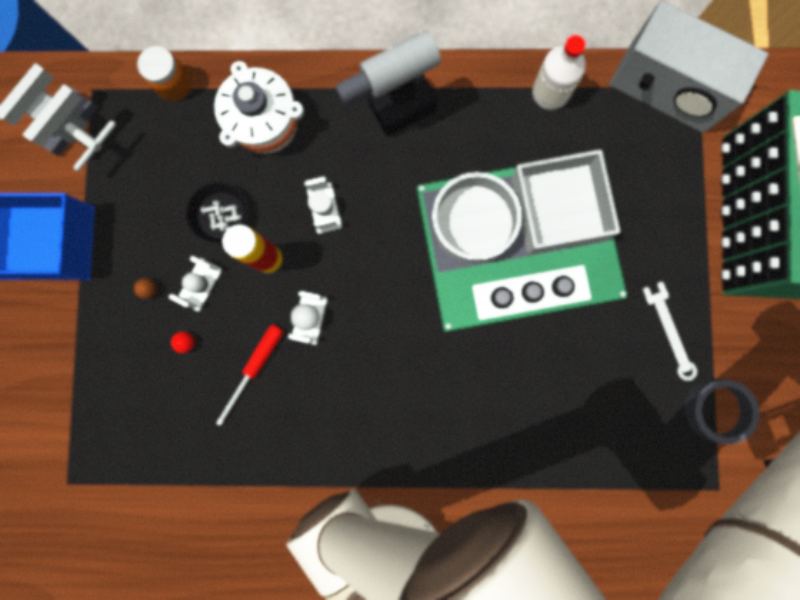

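View pics/scene1.png

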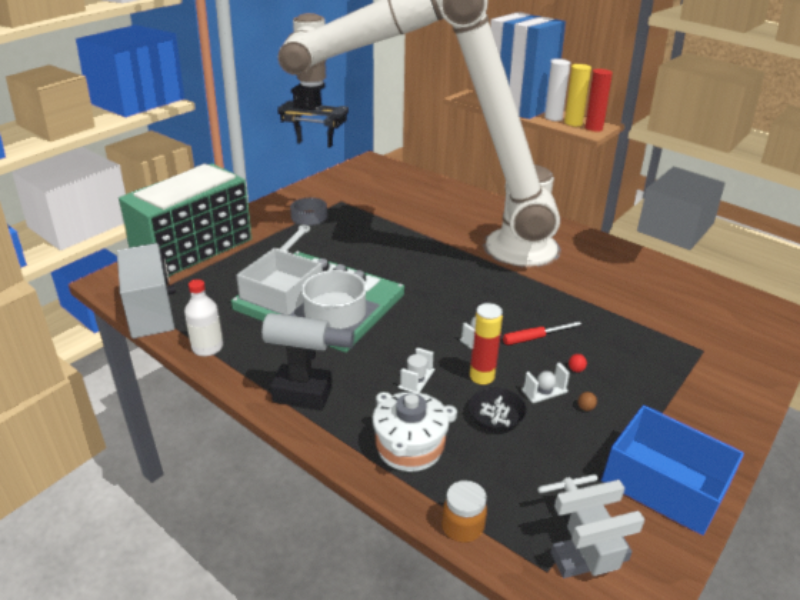

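Top view: cradles at about (323,205), (196,284) and (308,318). Round pot at (477,217), square pot at (568,200), keys at (502,298), (533,291) and (564,286). The red ball (182,342) and brown ball (146,288) are look-alikes. I'll check the cradle contents in an enlarged crop.

```bash
python3 - <<'E'
from h import *
c=load('top'); im=c['color']
a=cv2.resize(im[115:250,110:250],None,fx=4.2,fy=4.2,interpolation=cv2.INTER_CUBIC)   # (u,v)=110+x/4.2,115+y/4.2
cv2.imwrite('pics/crad.png',a); print(a.shape)
b=cv2.resize(im[100:235,285:445],None,fx=4.4,fy=4.4,interpolation=cv2.INTER_CUBIC)
cv2.imwrite('pics/wash.png',b); print(b.shape)
E
```

```text
(567, 588, 3)
(594, 704, 3)
```

View pics/crad.png

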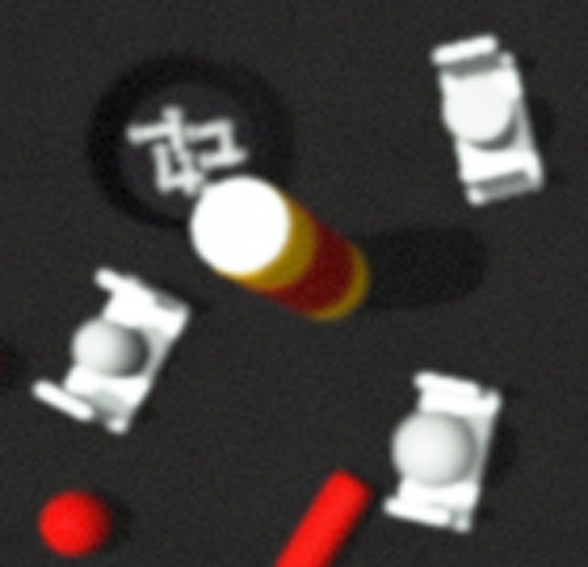

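View pics/wash.png

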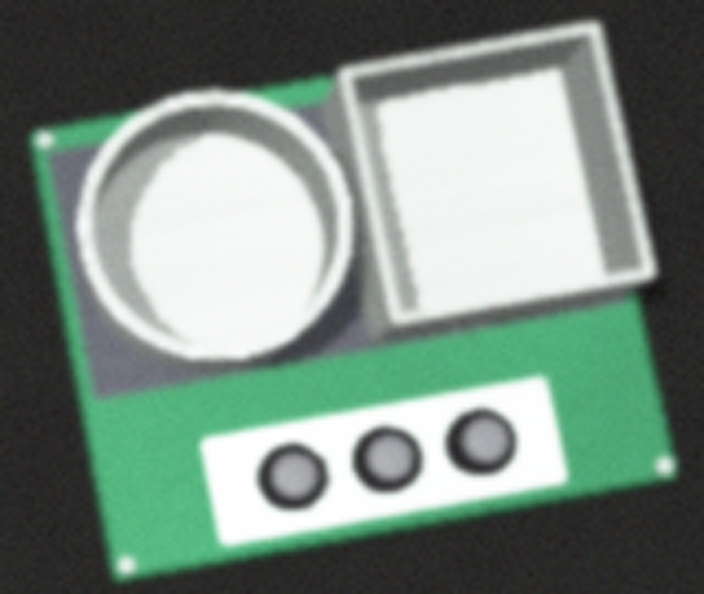

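Crop 1: large ball (435,449), small ball (108,348) and roller, a flat disc (478,110). All are grey-white. The red ball at (72,522) is a look-alike and excluded. Crop 2: the round pot rim is centred at (215,225), the square rim corners are (345,70), (600,25), (655,272) and (395,325), and the keys are at (293,476), (387,459) and (481,441). The round pot is on the left.

```bash
python3 - <<'E'
from h import *
np.set_printoptions(precision=4,suppress=True)
c=load('top')
C=lambda x,y:((x+.5)/4.2-.5+110,(y+.5)/4.2-.5+115)
W=lambda x,y:((x+.5)/4.4-.5+285,(y+.5)/4.4-.5+100)
w=lambda p,z=None:world(c,*p,z)
print('large',w(C(435,449),.038),w(C(435,449)),'small',w(C(108,348),.030),w(C(108,348)),'roller',w(C(478,110),.052),w(C(478,110)))
def d(a,b,z=.05):
    v=w(C(*b),z)-w(C(*a),z); return np.degrees(np.arctan2(v[1],v[0])),np.linalg.norm(v)
print('small y dir',d((37,388),(92,415)),d((100,273),(155,300)),'x: between cheeks',d((65,401),(128,287)))
print('large y dir',d((390,506),(465,525)),d((418,379),(497,393)),'x',d((428,516),(458,386)))
print('round',w(W(215,225),.096),'floor',w(W(228,245)))
q=[w(W(*p),.096) for p in((345,70),(600,25),(655,272),(395,325))]; print('square',np.mean(q,0),q)
s=[w(W(*p),.03) for p in((44,139),(665,466),(125,565))];print('screws',s,'mid',(s[0]+s[1])/2)
v=s[2]-s[1];print('washer y dir',np.degrees(np.arctan2(v[1],v[0])))
for p in((293,476),(387,459),(481,441)):print('key',w(W(*p)),w(W(*p),.042))
print('can top',w(C(240,226)),w(C(240,226),.175),'can base',w(C(325,280),.0))
# scene-cam check: cloud of ball/keys
s=load('scene')
K=np.array([[s['fx'],0,s['cx']],[0,s['fy'],s['cy']],[0,0,1]])
for n,z in(('scene',0),):
    vv,uu=np.mgrid[0:420,0:560]; p=cv2.undistortPoints(np.stack([uu.ravel(),vv.ravel()],1)[:,None].astype(float),K,np.array(s['dist_coeffs'],float))[:,0]
    m=s['z_map'].ravel(); P=np.stack([p[:,0],-p[:,1],-np.ones(len(p))],1)*m[:,None]; T=np.linalg.inv(s['extrinsics']); P=P@T[:3,:3].T+T[:3,3]
    L=w(C(435,449),.038);S=w(C(108,348),.030)
    for nm,B,r,zz in(('L',L,.025,.03),('S',S,.019,.024)):
        Q=P[(np.hypot(P[:,0]-B[0],P[:,1]-B[1])<r+.004)&(P[:,2]>zz)&(m>0)]
        if len(Q)>10:
            from scipy.optimize import least_squares
            f=least_squares(lambda t:np.linalg.norm(Q-t,axis=1)-r,[*B[:2],.03],loss='soft_l1',f_scale=.002);print(nm,len(Q),f.x,f.cost)
E
```

```text
large [0.4299 0.1498 0.038 ] [0.4285 0.145  0.0618] small [0.4914 0.3536 0.03  ] [0.4894 0.3469 0.0467] roller [0.6342 0.1256 0.052 ] [0.6342 0.1257 0.0519]
small y dir (np.float64(-115.37755181678861), np.float64(0.037521450526347436)) (np.float64(-115.65436941377249), np.float64(0.03774967280678573)) x: between cheeks (np.float64(-26.964455741042936), np.float64(0.07737123766510337))
large y dir (np.float64(-103.78065321250423), np.float64(0.04608925309306788)) (np.float64(-99.836254257317), np.float64(0.048093695649057425)) x (np.float64(-11.780996716798581), np.float64(0.07892630798324538))
round [ 0.598  -0.1481  0.096 ] floor [ 0.601  -0.1621  0.035 ]
square [ 0.6276 -0.303   0.096 ] [array([ 0.685 , -0.2202,  0.096 ]), array([ 0.7104, -0.3606,  0.096 ]), array([ 0.5722, -0.3862,  0.096 ]), array([ 0.5428, -0.2451,  0.096 ])]
screws [array([ 0.6656, -0.055 ,  0.03  ]), array([ 0.4732, -0.4123,  0.03  ]), array([ 0.415 , -0.1022,  0.03  ])] mid [ 0.5694 -0.2337  0.03  ]
washer y dir 100.62837743108165
key [ 0.4646 -0.1957  0.052 ] [ 0.4655 -0.1972  0.042 ]
key [ 0.4743 -0.2486  0.0523] [ 0.4754 -0.2507  0.042 ]
key [ 0.4847 -0.3015  0.0523] [ 0.4859 -0.3042  0.042 ]
can top [0.5386 0.2274 0.1757] [0.5387 0.2277 0.175 ] can base [0.5386 0.2296 0.    ]
L 21 [0.4286 0.1498 0.0416] 1.2906300471378703e-05
S 118 [0.4908 0.3516 0.0312] 0.00020986995092738524
```

>>> carry_out(targets=[0, 0, -34, 0.1, 0.2, 0.03, 0.087, 0, 0, -34, 0.1, 0.2, 0.03, 0.087, 0, 0, -34, 0.1, 0.2, 0.03, 0.087, 0, 0, -34, 0.1, 0.2, 0.03, 0.087, 0, 0, -34, 0.1, 0.2, 0.03, 0.087], newtons=20)

```text
clock: 0.6
eef_pos: [0.3333, -0.378, 0.217]
tool_rot: [-0.0, 0.107, 0.994, 0.0]
wrist_force: [1.0, -0.5, 1.1]
width: 0.0869
grip_force: 0.0
```

>>> carry_out(targets=[0, 0, 0, 0.09, 0.2, 0, 0.087, 0, 0, 0, 0.09, 0.2, 0, 0.087, 0, 0, 0, 0.09, 0.2, 0, 0.087, 0, 0, 0, 0.09, 0.2, 0, 0.087, 0, 0, 0, 0.09, 0.2, 0, 0.087])

```text
clock: 1.1
eef_pos: [0.4237, -0.1768, 0.2169]
tool_rot: [0.0, 0.104, 0.995, 0.0]
wrist_force: [0.3, -0.8, 0.2]
width: 0.0869
grip_force: 0.0
```

>>> carry_out(targets=[0, 0, 0, 0.006, 0.22, 0, 0.087, 0, 0, 0, 0.006, 0.22, 0, 0.087, 0, 0, 0, 0.006, 0.22, 0, 0.087, 0, 0, 0, 0.006, 0.22, 0, 0.087, 0, 0, 0, 0.006, 0.22, 0, 0.087])

```text
clock: 1.6
eef_pos: [0.4285, 0.0432, 0.217]
tool_rot: [0.0, 0.104, 0.995, 0.0]
wrist_force: [0.1, -0.5, -0.4]
width: 0.087
grip_force: 0.0
```

>>> carry_out(targets=[0, 0, 0, 0, 0.108, -0.1, 0.087, 0, 0, 0, 0, 0.108, -0.1, 0.087, 0, 0, 0, 0, 0.108, -0.1, 0.087, 0, 0, 0, 0, 0.108, -0.1, 0.087, 0, 0, 0, 0, 0.108, -0.1, 0.087])

```text
clock: 2.1
eef_pos: [0.4283, 0.1482, 0.1162]
tool_rot: [-0.001, 0.105, 0.995, -0.001]
wrist_force: [0.7, -0.4, -0.1]
width: 0.087
grip_force: 0.0
```

>>> carry_out(targets=[0, 0, 0, 0.001, 0.0016, -0.04, 0.087, 0, 0, 0, 0.001, 0.0016, -0.065, 0.087, 0, 0, 0, 0.001, 0.0016, -0.08, 0.087, 0, 0, 0, 0.001, 0.0016, -0.09, 0.087, 0, 0, 0, 0.001, 0.0016, -0.095, 0.087])

```text
clock: 2.6
eef_pos: [0.4304, 0.1492, 0.0222]
tool_rot: [0.0, 0.106, 0.994, 0.0]
wrist_force: [-0.3, 0.1, 0.4]
width: 0.0868
grip_force: 0.0
```

>>> carry_out(targets=[0, 0, 0, 0, 0, 0, 0.056, 0, 0, 0, 0, 0, 0, 0.056, 0, 0, 0, 0, 0, 0, 0.056, 0, 0, 0, 0, 0, 0, 0.052, 0, 0, 0, 0, 0, 0, 0.051])

```text
clock: 3.1
eef_pos: [0.4301, 0.1498, 0.0225]
tool_rot: [0.0, 0.106, 0.994, 0.0]
wrist_force: [-0.7, 0.9, 0.2]
width: 0.0554
grip_force: 0.0
```

>>> carry_out(targets=[0, 0, 0, 0, 0, 0, 0.05, 0, 0, 0, 0, 0, 0, 0.048, 0, 0, 0, 0, 0, 0, 0.04, 0, 0, 0, 0, 0, 0, 0.04, 0, 0, 0, 0, 0, 0, 0.04])

```text
clock: 3.6
eef_pos: [0.4299, 0.1496, 0.022]
tool_rot: [-0.0, 0.106, 0.994, -0.0]
wrist_force: [0.0, 0.4, 0.4]
width: 0.0407
grip_force: 0.0
```

```bash
python3 - <<'E'
from h import *
print(state()['width'],state()['grip_force'])
for n in('top','scene'): snap(n)
a=cv2.resize(load('top')['color'][150:280,150:270],(554,600),interpolation=cv2.INTER_CUBIC)
s=load('scene')['color'];b=cv2.resize(s[190:310,290:338+2],(240,600),interpolation=cv2.INTER_CUBIC)
cv2.imwrite('pics/g1.png',np.hstack([a,b]))
E
```

```text
0.04071823336632866 0.0
```

View pics/g1.png

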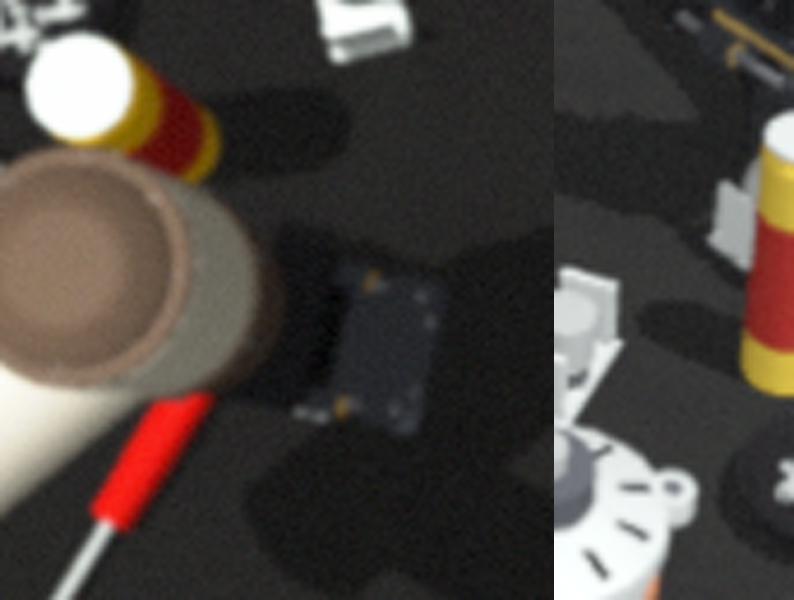

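The left crop shows only the wrist and gripper body hiding the cradle. On the right, the can partly hides the ball. I'll look at the scene view at its true aspect.

```bash
python3 - <<'E'
from h import *
s=load('scene')['color'];b=cv2.resize(s[140:290,240:440],(800,600),interpolation=cv2.INTER_CUBIC)
cv2.imwrite('pics/g2.png',b)
E
```

```text
(no output)
```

View pics/g2.png

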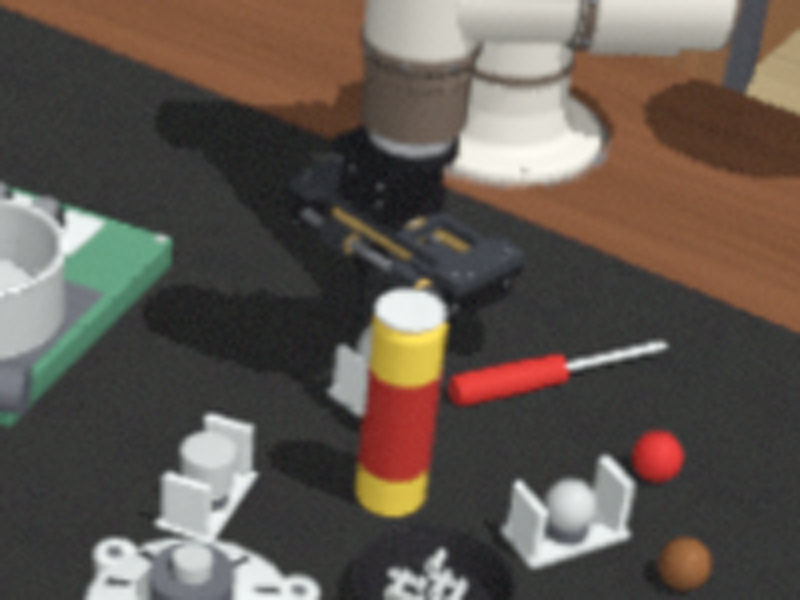

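The gripper is over the cradle, with the ball's edge at (368,345) behind the cheek and can. I'll use the depth cloud to see where the ball and fingers are.

```bash
cat >> h.py <<'E'
def cloud(s):
    K=np.array([[s['fx'],0,s['cx']],[0,s['fy'],s['cy']],[0,0,1]])
    vv,uu=np.mgrid[0:420,0:560]; p=cv2.undistortPoints(np.stack([uu.ravel(),vv.ravel()],1)[:,None].astype(float),K,np.array(s['dist_coeffs'],float))[:,0]
    m=s['z_map'].ravel(); P=np.stack([p[:,0],-p[:,1],-np.ones(len(p))],1)*m[:,None]; T=np.linalg.inv(s['extrinsics'])
    return (P@T[:3,:3].T+T[:3,3]).reshape(420,560,3)
E
python3 - <<'E'
from h import *
np.set_printoptions(precision=3,suppress=True,linewidth=150)
s=load('scene');P=cloud(s)
for v in range(212,246,2):
    print(v,[tuple(np.round(P[v,u]*1000).astype(int))+(int(s['color'][v,u].mean()),) for u in range(320,346,3)])
E
```

```text
212 [(np.int64(349), np.int64(26), np.int64(4), 41), (np.int64(339), np.int64(32), np.int64(1), 33), (np.int64(337), np.int64(43), np.int64(5), 39), (np.int64(328), np.int64(50), np.int64(4), 34), (np.int64(432), np.int64(125), np.int64(92), 38), (np.int64(421), np.int64(130), np.int64(89), 44), (np.int64(474), np.int64(172), np.int64(136), 130), (np.int64(516), np.int64(207), np.int64(173), 164), (np.int64(469), np.int64(190), np.int64(141), 160)]
214 [(np.int64(359), np.int64(33), np.int64(3), 38), (np.int64(351), np.int64(40), np.int64(3), 30), (np.int64(346), np.int64(49), np.int64(4), 35), (np.int64(336), np.int64(55), np.int64(2), 34), (np.int64(433), np.int64(127), np.int64(86), 40), (np.int64(413), np.int64(126), np.int64(75), 192), (np.int64(536), np.int64(209), np.int64(178), 237), (np.int64(531), np.int64(216), np.int64(178), 238), (np.int64(525), np.int64(223), np.int64(178), 236)]
216 [(np.int64(372), np.int64(42), np.int64(6), 35), (np.int64(361), np.int64(47), np.int64(3), 32), (np.int64(357), np.int64(57), np.int64(5), 32), (np.int64(352), np.int64(66), np.int64(7), 3
[... 5986 characters left out ...]
int64(566), np.int64(217), np.int64(97), 69), (np.int64(563), np.int64(225), np.int64(100), 74), (np.int64(565), np.int64(236), np.int64(107), 82), (np.int64(559), np.int64(242), np.int64(106), 87), (np.int64(554), np.int64(249), np.int64(107), 93)]
244 [(np.int64(498), np.int64(133), np.int64(6), 52), (np.int64(492), np.int64(140), np.int64(6), 47), (np.int64(481), np.int64(144), np.int64(1), 36), (np.int64(481), np.int64(155), np.int64(7), 59), (np.int64(568), np.int64(219), np.int64(92), 62), (np.int64(568), np.int64(229), np.int64(98), 74), (np.int64(562), np.int64(235), np.int64(97), 81), (np.int64(558), np.int64(243), np.int64(99), 88), (np.int64(549), np.int64(248), np.int64(96), 89)]
```

```bash
python3 - <<'E'
from h import *
np.set_printoptions(precision=3,suppress=True,linewidth=150)
print(state()['eef_pos'],state()['qpos'])
s=load('scene');P=cloud(s)
# crop picture coordinates of interest (x/4+240, y/4+140)
for n,(x,y) in dict(railL=(335,210),railR=(420,285),railM=(375,240),p2a=(430,222),p2b=(515,245),p2c=(460,255),p2low=(470,290),capL=(310,185),wr=(410,150)).items():
    print(n,world(s,x/4+240,y/4+140))
t=load('top')
for n,(x,y) in dict(r1=(370,280),r2=(343,405),pl=(420,300),pl2=(400,420),mid=(380,350),grey=(310,410)).items():
    print(n,world(t,x/4.617+150,y/4.615+150))
u0=[(u,v) for v in range(185,232,3) for u in (328,331)]
for u,v in u0: print((u,v),P[v,u],s['color'][v,u])
E
```

```text
[0.43  0.15  0.022] [ 0.694  0.306 -0.613  0.    -0.652 -2.476]
railL [0.412 0.075 0.136]
railR [0.473 0.195 0.148]
railM [0.427 0.124 0.135]
p2a [0.423 0.17  0.17 ]
p2b [0.411 0.238 0.172]
p2c [0.446 0.212 0.169]
p2low [0.471 0.237 0.161]
capL [0.446 0.072 0.174]
wr [0.456 0.165 0.246]
r1 [0.448 0.091 0.144]
r2 [0.387 0.102 0.146]
pl [0.437 0.063 0.17 ]
pl2 [0.38  0.071 0.17 ]
mid [0.413 0.081 0.171]
grey [0.385 0.117 0.151]
(328, 185) [0.443 0.109 0.192] [23 20 22]
(331, 185) [0.436 0.115 0.191] [29 28 24]
(328, 188) [0.444 0.11  0.182] [30 28 27]
(331, 188) [0.44  0.119 0.184] [22 22 22]
(328, 191) [0.442 0.11  0.17 ] [34 34 31]
(331, 191) [0.45  0.126 0.18 ] [30 26 28]
(328, 194) [0.447 0.114 0.163] [ 59  87 100]
(331, 194) [0.446 0.124 0.167] [45 40 40]
(328, 197) [0.449 0.116 0.153] [57 77 88]
(331, 197) [0.45  0.128 0.159] [ 65 105 122]
(328, 200) [0.452 0.119 0.146] [ 88  98 101]
(331, 200) [0.437 0.121 0.139] [54 52 49]
(328, 203) [0.283 0.014 0.004] [49 50 53]
(331, 203) [0.459 0.135 0.145] [97 93 89]
(328, 206) [0.31  0.032 0.012] [35 36 34]
(331, 206) [0.431 0.119 0.112] [32 29 31]
(328, 209) [0.316 0.037 0.005] [35 33 33]
(331, 209) [0.432 0.121 0.102] [36 35 33]
(328, 212) [0.332 0.048 0.005] [35 39 36]
(331, 212) [0.433 0.122 0.091] [38 38 39]
(328, 215) [0.346 0.058 0.004] [34 36 34]
(331, 215) [0.432 0.123 0.079] [38 37 36]
(328, 218) [0.364 0.07  0.007] [31 30 31]
(331, 218) [0.433 0.124 0.069] [42 40 39]
(328, 221) [0.379 0.08  0.007] [33 33 34]
(331, 221) [0.369 0.087 0.004] [50 52 52]
(328, 224) [0.395 0.091 0.008] [37 38 39]
(331, 224) [0.445 0.134 0.056] [131 134 130]
(328, 227) [ 0.398  0.095 -0.001] [92 93 89]
(331, 227) [0.45  0.138 0.048] [145 148 144]
(328, 230) [0.472 0.141 0.051] [170 171 166]
(331, 230) [0.469 0.15  0.054] [144 151 155]
```

The depth data disagrees with the reported height. The body underside is at z≈0.135 and the finger ends are at ≈0.06, with no finger beside the ball. I'll open, move clear and measure the fingertips in the cameras.

>>> carry_out(targets=[0, 0, 0, 0, 0, 0, 0.087, 0, 0, 0, 0, 0, 0, 0.087, 0, 0, 0, 0, 0, 0.04, 0.087, 0, 0, 0, 0, 0, 0.08, 0.087, 0, 0, 0, 0, 0, 0.1, 0.087])

```text
clock: 4.2
eef_pos: [0.4314, 0.1505, 0.1253]
tool_rot: [0.002, 0.105, 0.994, 0.002]
wrist_force: [0.5, -0.4, -0.6]
width: 0.0725
grip_force: 0.0
```

>>> carry_out(targets=[0, 0, 0, 0, -0.15, 0, 0.087, 0, 0, 0, 0, -0.15, 0, 0.087, 0, 0, 0, 0, -0.15, 0, 0.087, 0, 0, 0, 0, -0.15, 0, 0.087, 0, 0, 0, 0, -0.15, 0, 0.087])

```text
clock: 4.7
eef_pos: [0.4298, -0.0015, 0.1221]
tool_rot: [0.0, 0.107, 0.994, 0.0]
wrist_force: [-0.5, 1.1, -0.2]
width: 0.0868
grip_force: 0.0
```

```bash
python3 - <<'E'
from h import *
np.set_printoptions(precision=3,suppress=True,linewidth=150)
st=state();print(st['eef_pos'],st['tool_rot'],st['qpos'],st['width'])
for n in('scene','top'):snap(n)
s=load('scene');P=cloud(s);e=st['eef_pos']
K=np.array([[s['fx'],0,s['cx']],[0,s['fy'],s['cy']],[0,0,1]])
def pix(p):
    q=s['extrinsics']@np.r_[p,1]; o=cv2.projectPoints(np.array([[q[0],-q[1],-q[2]]]),np.zeros(3),np.zeros(3),K,np.array(s['dist_coeffs'],float))[0]; return o.ravel()
c=pix(e);print('TCP pix',c)
m=(s['z_map']>0)&(np.hypot(P[...,0]-e[0],P[...,1]-e[1])<.08)&(P[...,2]>.02)
zs=P[m];print(len(zs))
h=np.histogram(zs[:,2],np.arange(.02,.3,.01));print(list(zip(np.round(h[1],2),h[0])))
u0,v0=int(c[0])-60,int(c[1])-75
b=cv2.resize(s['color'][v0:v0+105,u0:u0+140],(800,600),interpolation=cv2.INTER_CUBIC)
cv2.circle(b,(int(60*5.714),int(75*5.714)),6,(0,255,255),2); cv2.imwrite('pics/tip.png',b);print(u0,v0)
t=load('top');print('large',world(t,213.5,222),'m')
E
```

```text
[ 0.43  -0.001  0.122] [0.    0.107 0.994 0.   ] [ 0.378  0.115 -0.542 -0.    -0.913 -2.163] 0.08684704260833108
TCP pix [301.32  189.954]
3107
[(np.float64(0.02), np.int64(0)), (np.float64(0.03), np.int64(0)), (np.float64(0.04), np.int64(0)), (np.float64(0.05), np.int64(0)), (np.float64(0.06), np.int64(0)), (np.float64(0.07), np.int64(0)), (np.float64(0.08), np.int64(0)), (np.float64(0.09), np.int64(0)), (np.float64(0.1), np.int64(0)), (np.float64(0.11), np.int64(0)), (np.float64(0.12), np.int64(0)), (np.float64(0.13), np.int64(0)), (np.float64(0.14), np.int64(0)), (np.float64(0.15), np.int64(2)), (np.float64(0.16), np.int64(30)), (np.float64(0.17), np.int64(30)), (np.float64(0.18), np.int64(37)), (np.float64(0.19), np.int64(33)), (np.float64(0.2), np.int64(38)), (np.float64(0.21), np.int64(14)), (np.float64(0.22), np.int64(11)), (np.float64(0.23), np.int64(26)), (np.float64(0.24), np.int64(106)), (np.float64(0.25), np.int64(88)), (np.float64(0.26), np.int64(92)), (np.float64(0.27), np.int64(220)), (np.float64(0.28), np.int64(87))]
241 114
large [0.402 0.055 0.503] m
```

View pics/tip.png

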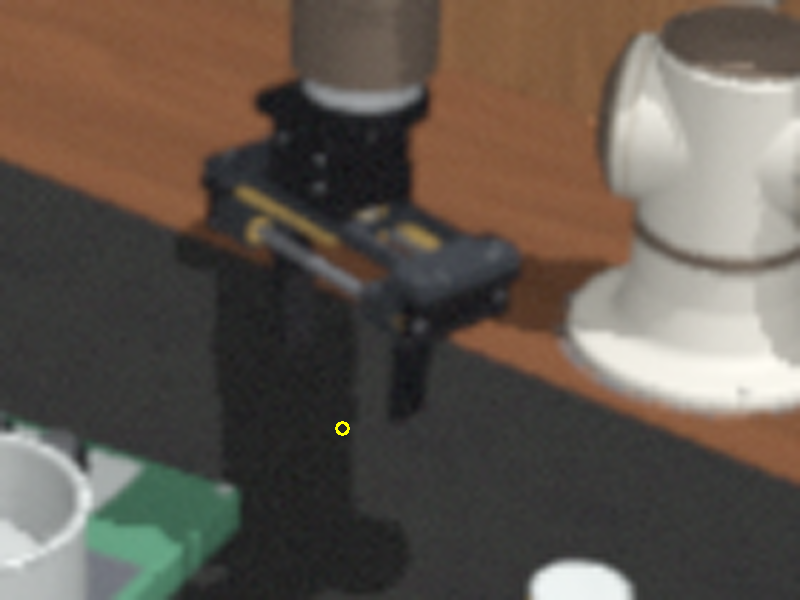

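The right fingertip is at (407,415) and the left finger at about (300,340). Both are clearly above the reported TCP, marked at (342,428). I'll measure the offset.

```bash
python3 - <<'E'
from h import *
np.set_printoptions(precision=4,suppress=True,linewidth=150)
e=state()['eef_pos'];a=np.radians(78)
for n in('scene','top'):
    s=load(n);P=cloud(s)
    m=(s['z_map']>0)&(np.hypot(P[...,0]-e[0],P[...,1]-e[1])<.08)&(P[...,2]>.1)&(P[...,2]<.215)
    Q=P[m]; d=Q-e; al=d[:,0]*np.cos(a)+d[:,1]*np.sin(a); pe=d[:,0]*np.sin(a)-d[:,1]*np.cos(a)
    for sg in(1,-1):
        k=sg*al>0; 
        if k.sum()>5:
            z=np.sort(Q[k,2]); kk=k&(Q[:,2]<z[0]+.04)
            print(n,sg,k.sum(),'zmin',z[:6],'along',np.percentile(al[kk],[5,50,95]),'perp',np.percentile(pe[kk],[5,50,95]))
s=load('scene')
for p in((407,415),(402,405),(292,340)): print(world(s,p[0]/5.714+241,p[1]/5.714+114), s['z_map'][int(p[1]/5.714+114),int(p[0]/5.714+241)])
# pixel of tip bottom + intersect with vertical line at expected finger x,y : column of heights
K=np.array([[s['fx'],0,s['cx']],[0,s['fy'],s['cy']],[0,0,1]])
for sg in(1,-1):
  for z in(.12,.14,.15,.16,.17):
    p=np.array([e[0]+sg*.051*np.cos(a),e[1]+sg*.051*np.sin(a),z]);q=s['extrinsics']@np.r_[p,1]
    o=cv2.projectPoints(np.array([[q[0],-q[1],-q[2]]]),np.zeros(3),np.zeros(3),K,np.array(s['dist_coeffs'],float))[0].ravel();print(sg,z,(o-[241,114])*5.714)
E
```

```text
scene 1 84 zmin [0.159  0.1617 0.1632 0.1641 0.1642 0.1644] along [0.0433 0.0492 0.0529] perp [-0.0122  0.0024  0.0107]
scene -1 95 zmin [0.1586 0.1626 0.1646 0.1647 0.1649 0.165 ] along [-0.0541 -0.0478 -0.0441] perp [-0.0094  0.0027  0.0114]
[0.4403 0.0484 0.1601] 1.5067625
[0.4463 0.0488 0.1696] 1.4965628
[ 0.4262 -0.0448  0.1666] 1.5651114
1 0.12 [405.0274 476.706 ]
1 0.14 [406.9239 446.822 ]
1 0.15 [407.8798 431.7191]
1 0.16 [408.8409 416.508 ]
1 0.17 [409.807  401.1879]
-1 0.12 [290.157  401.4738]
-1 0.14 [291.1766 372.3132]
-1 0.15 [291.6907 357.5853]
-1 0.16 [292.2077 342.7582]
-1 0.17 [292.7276 327.8312]
```

The true fingertip z is the reported z plus about 0.038, and x and y agree. I'll correct for that: the target for the large ball is reported z ≈ -0.015.

>>> carry_out(targets=[0, 0, 0, 0, 0.15, 0, 0.087, 0, 0, 0, 0, 0.15, 0, 0.087, 0, 0, 0, 0, 0.15, 0, 0.087, 0, 0, 0, 0, 0.15, -0.03, 0.087, 0, 0, 0, 0, 0.15, -0.05, 0.087])

```text
clock: 5.3
eef_pos: [0.4291, 0.153, 0.071]
tool_rot: [-0.0, 0.103, 0.995, 0.0]
wrist_force: [0.3, 0.5, -0.8]
width: 0.0871
grip_force: 0.0
```

>>> carry_out(targets=[0, 0, 0, 0, 0, -0.03, 0.087, 0, 0, 0, 0, 0, -0.05, 0.087, 0, 0, 0, 0, 0, -0.06, 0.087, 0, 0, 0, 0, 0, -0.07, 0.087, 0, 0, 0, 0, 0, -0.075, 0.087])

```text
clock: 5.8
eef_pos: [0.4299, 0.1504, -0.0034]
tool_rot: [0.0, 0.105, 0.994, -0.0]
wrist_force: [0.4, 0.7, -0.6]
width: 0.0871
grip_force: 0.0
```

>>> carry_out(targets=[0, 0, 0, 0, 0, -0.004, 0.087, 0, 0, 0, 0, 0, -0.008, 0.087, 0, 0, 0, 0, 0, -0.012, 0.087, 0, 0, 0, 0, 0, -0.012, 0.087, 0, 0, 0, 0, 0, -0.012, 0.087])

```text
clock: 6.3
eef_pos: [0.43, 0.1496, -0.0148]
tool_rot: [0.0, 0.106, 0.994, 0.0]
wrist_force: [-0.4, 0.3, 0.6]
width: 0.0872
grip_force: 0.0
```

>>> carry_out(targets=[0, 0, 0, 0, 0, 0, 0.056, 0, 0, 0, 0, 0, 0, 0.056, 0, 0, 0, 0, 0, 0, 0.056, 0, 0, 0, 0, 0, 0, 0.053, 0, 0, 0, 0, 0, 0, 0.051])

```text
clock: 6.8
eef_pos: [0.4299, 0.1496, -0.0149]
tool_rot: [0.0, 0.106, 0.994, 0.0]
wrist_force: [-0.4, 0.1, -0.1]
width: 0.0561
grip_force: 0.0
```

>>> carry_out(targets=[0, 0, 0, 0, 0, 0, 0.05, 0, 0, 0, 0, 0, 0, 0.048, 0, 0, 0, 0, 0, 0, 0.045, 0, 0, 0, 0, 0, 0, 0.045, 0, 0, 0, 0, 0, 0, 0.045])

```text
clock: 7.3
eef_pos: [0.4295, 0.1491, -0.015]
tool_rot: [-0.0, 0.106, 0.994, -0.0]
wrist_force: [0.4, -3.4, 2.0]
width: 0.049
grip_force: 20.0
```

>>> carry_out(targets=[0, 0, 0, 0, 0, 0, 0.04, 0, 0, 0, 0, 0, 0.003, 0.04, 0, 0, 0, 0, 0, 0.01, 0.04, 0, 0, 0, 0, 0, 0.02, 0.04, 0, 0, 0, 0, 0, 0.035, 0.04], newtons=35)

```text
clock: 7.8
eef_pos: [0.4294, 0.1496, 0.0203]
tool_rot: [-0.001, 0.106, 0.994, -0.0]
wrist_force: [0.6, 0.2, -4.7]
width: 0.0487
grip_force: 35.0
```

>>> carry_out(targets=[0, 0, 0, 0, 0, 0.025, 0.04, 0, 0, 0, 0, 0, 0.05, 0.04, 0, 0, 0, 0, 0, 0.08, 0.04, 0, 0, 0, 0, 0, 0.11, 0.04, 0, 0, 0, 0, 0, 0.13, 0.04])

```text
clock: 8.3
eef_pos: [0.4304, 0.1503, 0.1529]
tool_rot: [0.001, 0.105, 0.994, 0.002]
wrist_force: [0.8, 0.6, -4.2]
width: 0.0482
grip_force: 35.0
```

>>> carry_out(targets=[0, 0, 0, 0.02, -0.035, 0, 0.04, 0, 0, 0, 0.04, -0.07, 0, 0.04, 0, 0, 0, 0.06, -0.105, 0, 0.04, 0, 0, 0, 0.075, -0.135, 0, 0.04, 0, 0, 0, 0.084, -0.15, 0, 0.04])

```text
clock: 8.8
eef_pos: [0.5142, -0.0023, 0.1504]
tool_rot: [0.0, 0.107, 0.994, 0.0]
wrist_force: [-0.1, 0.4, -4.8]
width: 0.0485
grip_force: 35.0
```

>>> carry_out(targets=[0, 0, 0, 0.02, -0.035, 0, 0.04, 0, 0, 0, 0.04, -0.07, 0, 0.04, 0, 0, 0, 0.06, -0.105, 0, 0.04, 0, 0, 0, 0.075, -0.135, 0, 0.04, 0, 0, 0, 0.084, -0.149, 0, 0.04])

```text
clock: 9.3
eef_pos: [0.5983, -0.1516, 0.1499]
tool_rot: [-0.0, 0.107, 0.994, 0.0]
wrist_force: [-0.3, 1.1, -3.3]
width: 0.0485
grip_force: 35.0
```

>>> carry_out(targets=[0, 0, 0, 0, 0, -0.015, 0.04, 0, 0, 0, 0, 0, -0.04, 0.04, 0, 0, 0, 0, 0, -0.065, 0.04, 0, 0, 0, 0, 0, -0.085, 0.04, 0, 0, 0, 0, 0, -0.1, 0.04])

```text
clock: 9.8
eef_pos: [0.5968, -0.149, 0.0486]
tool_rot: [-0.001, 0.106, 0.994, 0.0]
wrist_force: [0.3, 0.1, -3.7]
width: 0.0487
grip_force: 35.0
```

>>> carry_out(targets=[0, 0, 0, 0, 0, -0.012, 0.04, 0, 0, 0, 0, 0, -0.022, 0.04, 0, 0, 0, 0, 0, -0.03, 0.04, 0, 0, 0, 0, 0, -0.034, 0.04, 0, 0, 0, 0, 0, -0.036, 0.04])

```text
clock: 10.3
eef_pos: [0.598, -0.1494, 0.014]
tool_rot: [0.0, 0.106, 0.994, -0.0]
wrist_force: [-0.6, 0.6, -4.4]
width: 0.0488
grip_force: 35.0
```

>>> carry_out(targets=[0, 0, 0, 0, 0, -0.001, 0.04, 0, 0, 0, 0, 0, -0.002, 0.04, 0, 0, 0, 0, 0, -0.003, 0.04, 0, 0, 0, 0, 0, -0.0035, 0.04, 0, 0, 0, 0, 0, -0.004, 0.04])

```text
clock: 10.8
eef_pos: [0.598, -0.1494, 0.0102]
tool_rot: [0.0, 0.106, 0.994, 0.0]
wrist_force: [-0.9, 0.2, -3.8]
width: 0.0488
grip_force: 35.0
```

>>> carry_out(targets=[0, 0, 0, 0, 0, -0.0005, 0.04, 0, 0, 0, 0, 0, -0.001, 0.04, 0, 0, 0, 0, 0, -0.0015, 0.04])

```text
clock: 11.1
eef_pos: [0.5979, -0.1494, 0.0085]
tool_rot: [-0.0, 0.106, 0.994, -0.0]
wrist_force: [-1.6, 0.7, -4.2]
width: 0.0485
grip_force: 35.0
```

>>> carry_out(targets=[0, 0, 0, 0, 0, -0.0007, 0.04, 0, 0, 0, 0, 0, -0.0014, 0.04, 0, 0, 0, 0, 0, -0.0015, 0.04])

```text
clock: 11.4
eef_pos: [0.5984, -0.1495, 0.0081]
tool_rot: [0.001, 0.105, 0.994, -0.0]
wrist_force: [-1.6, 0.6, 4.4]
width: 0.0486
grip_force: 35.0
```

>>> carry_out(targets=[0, 0, 0, 0, 0, 0, 0.05, 0, 0, 0, 0, 0, 0, 0.052, 0, 0, 0, 0, 0, 0, 0.058, 0, 0, 0, 0, 0, 0, 0.066, 0, 0, 0, 0, 0, 0, 0.074])

```text
clock: 11.9
eef_pos: [0.5979, -0.1494, 0.0068]
tool_rot: [-0.0, 0.106, 0.994, -0.0]
wrist_force: [-0.8, -0.3, -0.2]
width: 0.0671
grip_force: 0.0
```

>>> carry_out(targets=[0, 0, 0, 0, 0, 0, 0.075, 0, 0, 0, 0, 0, 0.015, 0.075, 0, 0, 0, 0, 0, 0.04, 0.075, 0, 0, 0, 0, 0, 0.08, 0.075, 0, 0, 0, 0, 0, 0.12, 0.075])

```text
clock: 12.4
eef_pos: [0.5973, -0.1494, 0.1277]
tool_rot: [-0.001, 0.106, 0.994, -0.0]
wrist_force: [0.2, -0.0, 0.3]
width: 0.0751
grip_force: 0.0
```

>>> carry_out(targets=[0, 0, -14, -0.05, 0.2, 0.03, 0.087, 0, 0, -14, -0.05, 0.2, 0.03, 0.087, 0, 0, -14, -0.05, 0.2, 0.03, 0.087, 0, 0, -14, -0.05, 0.2, 0.03, 0.087, 0, 0, -14, -0.05, 0.2, 0.03, 0.087])

```text
clock: 12.9
eef_pos: [0.5474, 0.0545, 0.1583]
tool_rot: [0.001, 0.224, 0.975, 0.001]
wrist_force: [0.3, 0.4, 0.3]
width: 0.0867
grip_force: 0.0
```

```bash
python3 - <<'E'
from h import *
from scipy.optimize import least_squares
np.set_printoptions(precision=4,suppress=True)
t=snap('top');P=cloud(t);m=t['z_map']>0
cv2.imwrite('pics/a3.png',cv2.resize(t['color'][90:240,80:440],(800,333),interpolation=cv2.INTER_CUBIC))
for nm,B,R,r,z0 in(('L',(.598,-.149),.06,.025,.045),('S',(.491,.353),.024,.019,.025)):
    Q=P[m&(np.hypot(P[...,0]-B[0],P[...,1]-B[1])<R)&(P[...,2]>z0)&(P[...,2]<.1)]
    f=least_squares(lambda x:np.linalg.norm(Q-x,axis=1)-r,[*B,.05],loss='soft_l1',f_scale=.001);print(nm,len(Q),f.x)
E
```

```text
L 318 [ 0.599  -0.1485  0.0608]
S 0 [0.491 0.353 0.05 ]
```

View pics/a3.png

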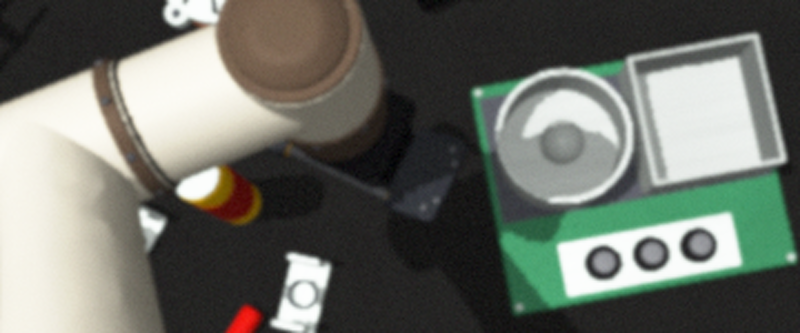

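The large ball is in the round pot (grey disc at (560,142), centre z 0.061), and its cradle at (303,293) is empty. Next is the small ball, going around the can.

>>> carry_out(targets=[0, 0, 0, -0.09, 0.13, 0.05, 0.087, 0, 0, 0, -0.09, 0.13, 0.05, 0.087, 0, 0, 0, -0.09, 0.13, 0.05, 0.087, 0, 0, 0, -0.09, 0.13, 0.05, 0.087, 0, 0, 0, -0.09, 0.13, 0.05, 0.087], newtons=15)

```text
clock: 13.45
eef_pos: [0.4577, 0.1817, 0.208]
tool_rot: [0.001, 0.225, 0.974, 0.001]
wrist_force: [0.4, -0.9, 0.2]
width: 0.0868
grip_force: 0.0
```

>>> carry_out(targets=[0, 0, 0, 0.034, 0.168, 0, 0.087, 0, 0, 0, 0.034, 0.168, 0, 0.087, 0, 0, 0, 0.034, 0.168, 0, 0.087, 0, 0, 0, 0.034, 0.168, 0, 0.087, 0, 0, 0, 0.034, 0.168, 0, 0.087])

```text
clock: 13.95
eef_pos: [0.4932, 0.3497, 0.2047]
tool_rot: [-0.001, 0.226, 0.974, -0.001]
wrist_force: [-0.1, 0.3, -0.4]
width: 0.0871
grip_force: 0.0
```

>>> carry_out(targets=[0, 0, 0, 0, 0, -0.045, 0.087, 0, 0, 0, 0, 0, -0.08, 0.087, 0, 0, 0, 0, 0, -0.11, 0.087, 0, 0, 0, 0, 0, -0.13, 0.087, 0, 0, 0, 0, 0, -0.14, 0.087])

```text
clock: 14.45
eef_pos: [0.4915, 0.3453, 0.0643]
tool_rot: [-0.001, 0.227, 0.974, -0.002]
wrist_force: [0.5, 0.3, 0.7]
width: 0.0872
grip_force: 0.0
```

>>> carry_out(targets=[0, 0, 0, 0, 0, -0.005, 0.087, 0, 0, 0, 0, 0, -0.01, 0.087, 0, 0, 0, 0, 0, -0.01, 0.087])

```text
clock: 14.75
eef_pos: [0.4922, 0.3484, 0.0574]
tool_rot: [0.0, 0.226, 0.974, 0.0]
wrist_force: [0.4, 0.7, -0.1]
width: 0.0864
grip_force: 0.0
```

```bash
python3 - <<'E'
from h import *
from scipy.optimize import least_squares
np.set_printoptions(precision=4,suppress=True)
st=state();print(st['eef_pos'],st['qpos'],st['tool_rot'])
s=snap('scene');P=cloud(s);m=s['z_map']>0
br=s['color'].min(2)>90
for B in((.491,.353),):
    M=m&br&(np.hypot(P[...,0]-B[0],P[...,1]-B[1])<.026)&(P[...,2]>.024)
    Q=P[M];f=least_squares(lambda x:np.linalg.norm(Q-x,axis=1)-.019,[*B,.03],loss='soft_l1',f_scale=.001);print(len(Q),f.x)
cv2.imwrite('pics/s4.png',cv2.resize(s['color'][190:310,320:480],(800,600),interpolation=cv2.INTER_CUBIC))
E
```

```text
[0.4922 0.3484 0.0574] [ 0.8842  0.4662 -0.2159  0.     -0.8881 -2.9114] [0.0001 0.2263 0.9741 0.0003]
307 [0.4961 0.3555 0.427 ]
```

View pics/s4.png

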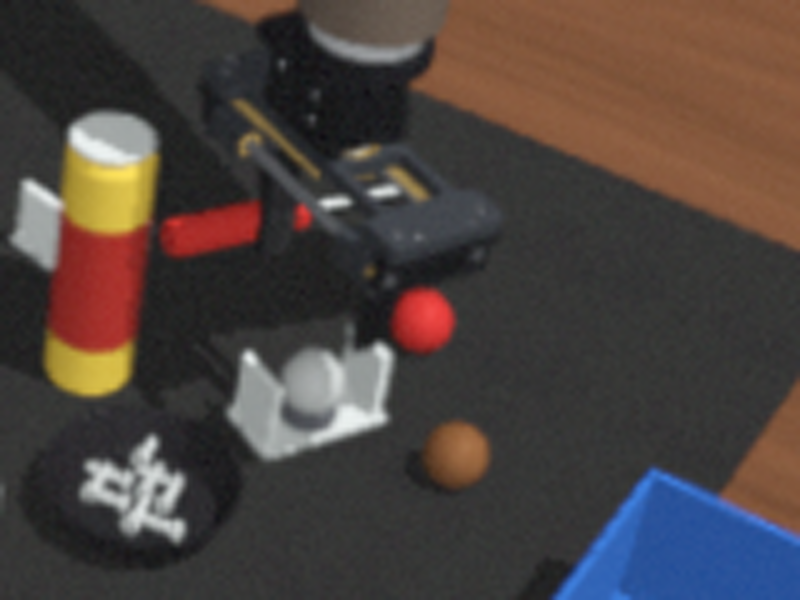

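The view shows the small ball at (312,383) in its cradle between the fingers. The red ball (422,320) and brown ball (457,455) are clear. I'll nudge into line and descend.

>>> carry_out(targets=[0, 0, 0, -0.001, 0.003, -0.02, 0.087, 0, 0, 0, -0.001, 0.003, -0.03, 0.087, 0, 0, 0, -0.001, 0.003, -0.03, 0.087, 0, 0, 0, -0.001, 0.003, -0.03, 0.087])

```text
clock: 15.2
eef_pos: [0.4912, 0.3518, 0.0275]
tool_rot: [0.0, 0.226, 0.974, 0.0]
wrist_force: [0.5, -0.4, 0.0]
width: 0.0865
grip_force: 0.0
```

>>> carry_out(targets=[0, 0, 0, 0, 0.0008, -0.015, 0.087, 0, 0, 0, 0, 0.0008, -0.03, 0.087, 0, 0, 0, 0, 0.0008, -0.038, 0.087, 0, 0, 0, 0, 0.0008, -0.044, 0.087, 0, 0, 0, 0, 0.0008, -0.044, 0.087])

```text
clock: 15.7
eef_pos: [0.4908, 0.3523, -0.0172]
tool_rot: [-0.0, 0.226, 0.974, -0.0]
wrist_force: [0.2, -0.4, -0.7]
width: 0.0873
grip_force: 0.0
```

>>> carry_out(targets=[0, 0, 0, 0, 0, 0, 0.045, 0, 0, 0, 0, 0, 0, 0.045, 0, 0, 0, 0, 0, 0, 0.045, 0, 0, 0, 0, 0, 0, 0.045, 0, 0, 0, 0, 0, 0, 0.042])

```text
clock: 16.2
eef_pos: [0.491, 0.3525, -0.0167]
tool_rot: [0.0, 0.226, 0.974, 0.0]
wrist_force: [0.2, 0.7, 0.2]
width: 0.0548
grip_force: 0.0
```

>>> carry_out(targets=[0, 0, 0, 0, 0, 0, 0.04, 0, 0, 0, 0, 0, 0, 0.038, 0, 0, 0, 0, 0, 0, 0.036, 0, 0, 0, 0, 0, 0, 0.034, 0, 0, 0, 0, 0, 0, 0.034])

```text
clock: 16.7
eef_pos: [0.4917, 0.3537, -0.0165]
tool_rot: [0.001, 0.226, 0.974, 0.001]
wrist_force: [0.3, 3.9, 0.8]
width: 0.0372
grip_force: 15.0
```

>>> carry_out(targets=[0, 0, 0, 0, 0, 0, 0.03, 0, 0, 0, 0, 0, 0.003, 0.03, 0, 0, 0, 0, 0, 0.01, 0.03, 0, 0, 0, 0, 0, 0.025, 0.03, 0, 0, 0, 0, 0, 0.045, 0.03], newtons=25)

```text
clock: 17.2
eef_pos: [0.4889, 0.3499, 0.0269]
tool_rot: [-0.002, 0.226, 0.974, -0.003]
wrist_force: [0.7, 0.2, -2.8]
width: 0.0369
grip_force: 25.0
```

>>> carry_out(targets=[0, 0, 0, 0, 0, 0.035, 0.03, 0, 0, 0, 0, 0, 0.07, 0.03, 0, 0, 0, 0, 0, 0.1, 0.03, 0, 0, 0, 0, 0, 0.13, 0.03, 0, 0, 0, 0, 0, 0.16, 0.03])

```text
clock: 17.7
eef_pos: [0.4894, 0.3505, 0.1886]
tool_rot: [-0.001, 0.226, 0.974, -0.002]
wrist_force: [-0.4, 0.7, -2.1]
width: 0.0365
grip_force: 25.0
```

>>> carry_out(targets=[0, 0, 0, -0.01, -0.035, 0.005, 0.03, 0, 0, 0, -0.02, -0.07, 0.01, 0.03, 0, 0, 0, -0.03, -0.105, 0.01, 0.03, 0, 0, 0, -0.035, -0.14, 0.01, 0.03, 0, 0, 0, -0.04, -0.17, 0.01, 0.03])

```text
clock: 18.2
eef_pos: [0.4485, 0.1792, 0.1975]
tool_rot: [-0.002, 0.226, 0.974, -0.002]
wrist_force: [0.5, 0.8, -1.4]
width: 0.0369
grip_force: 25.0
```

>>> carry_out(targets=[0, 0, 7, 0.01, -0.04, 0, 0.03, 0, 0, 14, 0.02, -0.08, 0, 0.03, 0, 0, 21, 0.03, -0.12, 0, 0.03, 0, 0, 28, 0.04, -0.16, 0, 0.03, 0, 0, 36, 0.05, -0.2, 0, 0.03])

```text
clock: 18.7
eef_pos: [0.4985, -0.0186, 0.1975]
tool_rot: [-0.002, -0.086, 0.996, -0.0]
wrist_force: [-0.2, 0.3, -3.1]
width: 0.0365
grip_force: 25.0
```

>>> carry_out(targets=[0, 0, 0, 0.016, -0.035, 0, 0.03, 0, 0, 0, 0.032, -0.07, 0, 0.03, 0, 0, 0, 0.048, -0.105, 0, 0.03, 0, 0, 0, 0.06, -0.13, 0, 0.03, 0, 0, 0, 0.065, -0.142, 0, 0.03])

```text
clock: 19.2
eef_pos: [0.5642, -0.1605, 0.1968]
tool_rot: [-0.002, -0.082, 0.997, 0.0]
wrist_force: [0.7, 0.6, -2.3]
width: 0.0366
grip_force: 25.0
```

>>> carry_out(targets=[0, 0, 0, 0.016, -0.035, 0, 0.03, 0, 0, 0, 0.032, -0.07, 0, 0.03, 0, 0, 0, 0.048, -0.105, 0, 0.03, 0, 0, 0, 0.06, -0.13, 0, 0.03, 0, 0, 0, 0.065, -0.142, 0, 0.03])

```text
clock: 19.7
eef_pos: [0.6297, -0.3015, 0.1965]
tool_rot: [-0.002, -0.083, 0.997, 0.001]
wrist_force: [0.4, 0.8, -3.3]
width: 0.0364
grip_force: 25.0
```

>>> carry_out(targets=[0, 0, 0, 0, 0, -0.015, 0.03, 0, 0, 0, 0, 0, -0.04, 0.03, 0, 0, 0, 0, 0, -0.07, 0.03, 0, 0, 0, 0, 0, -0.09, 0.03, 0, 0, 0, 0, 0, -0.1, 0.03])

```text
clock: 20.2
eef_pos: [0.6282, -0.2985, 0.0953]
tool_rot: [-0.003, -0.084, 0.996, 0.001]
wrist_force: [0.6, 0.8, -1.7]
width: 0.0364
grip_force: 25.0
```

>>> carry_out(targets=[0, 0, 0, 0, -0.003, -0.025, 0.03, 0, 0, 0, 0, -0.003, -0.05, 0.03, 0, 0, 0, 0, -0.003, -0.068, 0.03, 0, 0, 0, 0, -0.003, -0.078, 0.03, 0, 0, 0, 0, -0.003, -0.082, 0.03])

```text
clock: 20.7
eef_pos: [0.6302, -0.3028, 0.0156]
tool_rot: [-0.001, -0.084, 0.996, 0.0]
wrist_force: [-0.3, -0.5, -1.7]
width: 0.0365
grip_force: 25.0
```

>>> carry_out(targets=[0, 0, 0, 0, 0, -0.0005, 0.03, 0, 0, 0, 0, 0, -0.001, 0.03, 0, 0, 0, 0, 0, -0.0015, 0.03, 0, 0, 0, 0, 0, -0.002, 0.03])

```text
clock: 21.1
eef_pos: [0.6311, -0.3034, 0.015]
tool_rot: [0.001, -0.084, 0.996, -0.0]
wrist_force: [-0.8, -0.5, -2.0]
width: 0.0365
grip_force: 25.0
```

>>> carry_out(targets=[0, 0, 0, -0.002, 0, -0.001, 0.03, 0, 0, 0, -0.002, 0, -0.002, 0.03, 0, 0, 0, -0.002, 0, -0.003, 0.03, 0, 0, 0, -0.002, 0, -0.004, 0.03, 0, 0, 0, -0.002, 0, -0.0045, 0.03])

```text
clock: 21.6
eef_pos: [0.6286, -0.3032, 0.0093]
tool_rot: [-0.0, -0.084, 0.996, 0.0]
wrist_force: [-0.0, 0.2, -3.0]
width: 0.0367
grip_force: 25.0
```

>>> carry_out(targets=[0, 0, 0, 0, 0, -0.0005, 0.03, 0, 0, 0, 0, 0, -0.001, 0.03, 0, 0, 0, 0, 0, -0.0015, 0.03])

```text
clock: 21.9
eef_pos: [0.6287, -0.3033, 0.008]
tool_rot: [0.0, -0.084, 0.996, -0.0]
wrist_force: [-0.6, -0.5, -2.8]
width: 0.0365
grip_force: 25.0
```

>>> carry_out(targets=[0, 0, 0, 0, 0, -0.0006, 0.03, 0, 0, 0, 0, 0, -0.0012, 0.03, 0, 0, 0, 0, 0, -0.0012, 0.03])

```text
clock: 22.2
eef_pos: [0.6287, -0.3033, 0.0069]
tool_rot: [0.0, -0.084, 0.996, -0.0]
wrist_force: [-1.1, 0.7, -1.7]
width: 0.0367
grip_force: 25.0
```

>>> carry_out(targets=[0, 0, 0, 0, 0, -0.0005, 0.03, 0, 0, 0, 0, 0, -0.001, 0.03, 0, 0, 0, 0, 0, -0.001, 0.03])

```text
clock: 22.5
eef_pos: [0.6289, -0.3033, 0.0068]
tool_rot: [0.0, -0.084, 0.996, -0.0]
wrist_force: [-1.4, 2.0, 3.5]
width: 0.0367
grip_force: 25.0
```

>>> carry_out(targets=[0, 0, 0, 0, 0, 0, 0.038, 0, 0, 0, 0, 0, 0, 0.04, 0, 0, 0, 0, 0, 0, 0.046, 0, 0, 0, 0, 0, 0, 0.054, 0, 0, 0, 0, 0, 0, 0.06])

```text
clock: 23.0
eef_pos: [0.6285, -0.3034, 0.0055]
tool_rot: [-0.0, -0.084, 0.996, 0.0]
wrist_force: [-1.0, 0.6, -0.3]
width: 0.0548
grip_force: 0.0
```

>>> carry_out(targets=[0, 0, 0, 0, 0, 0, 0.062, 0, 0, 0, 0, 0, 0.015, 0.062, 0, 0, 0, 0, 0, 0.045, 0.062, 0, 0, 0, 0, 0, 0.085, 0.062, 0, 0, 0, 0, 0, 0.12, 0.062])

```text
clock: 23.5
eef_pos: [0.629, -0.3036, 0.129]
tool_rot: [0.001, -0.084, 0.996, -0.001]
wrist_force: [0.3, 0.5, 0.2]
width: 0.0618
grip_force: 0.0
```

>>> carry_out(targets=[0, 0, 0, -0.164, 0.107, 0, 0, 0, 0, 0, -0.164, 0.107, 0, 0, 0, 0, 0, -0.164, 0.107, 0, 0, 0, 0, 0, -0.164, 0.107, 0, 0, 0, 0, 0, -0.164, 0.107, 0, 0])

```text
clock: 24.0
eef_pos: [0.4585, -0.1941, 0.1266]
tool_rot: [-0.001, -0.084, 0.996, 0.001]
wrist_force: [0.6, -1.2, 0.2]
width: 0.0303
grip_force: 0.0
```

>>> carry_out(targets=[0, 0, 0, 0, 0, -0.03, 0, 0, 0, 0, 0, 0, -0.05, 0, 0, 0, 0, 0, 0, -0.06, 0, 0, 0, 0, 0, 0, -0.06, 0, 0, 0, 0, 0, 0, -0.06, 0])

```text
clock: 24.5
eef_pos: [0.4657, -0.1967, 0.0667]
tool_rot: [0.001, -0.084, 0.996, -0.0]
wrist_force: [-0.0, -0.5, 0.4]
width: 0.0011
grip_force: 0.0
```

```bash
python3 - <<'E'
from h import *
from scipy.optimize import least_squares
np.set_printoptions(precision=4,suppress=True)
print(state()['eef_pos'],state()['width'],state()['tool_rot'])
t=snap('top');s=snap('scene')
for n,c in(('top',t),('scene',s)):
    P=cloud(c);m=c['z_map']>0
    for nm,B,R,r,z0 in(('L',(.599,-.149),.06,.025,.045),('S',(.629,-.303),.05,.019,.042)):
        Q=P[m&(np.hypot(P[...,0]-B[0],P[...,1]-B[1])<R)&(P[...,2]>z0)&(P[...,2]<.09)]
        if len(Q)>20:
            f=least_squares(lambda x:np.linalg.norm(Q-x,axis=1)-r,[*B,.055],loss='soft_l1',f_scale=.001);print(n,nm,len(Q),f.x)
P=cloud(s);e=state()['eef_pos'];Q=P[(s['z_map']>0)&(np.hypot(P[...,0]-e[0],P[...,1]-e[1])<.035)&(P[...,2]>.07)&(P[...,2]<.2)]
print('tip',np.sort(Q[:,2])[:8],np.median(Q[Q[:,2]<.15],0))
a=cv2.resize(s['color'][130:250,150:310],(800,600),interpolation=cv2.INTER_CUBIC);cv2.imwrite('pics/k5.png',a)
E
```

```text
[ 0.4657 -0.1967  0.0667] 0.0010785017918306114 [ 0.0007 -0.084   0.9965 -0.0004]
top L 211 [ 0.5988 -0.1487  0.0607]
top S 183 [ 0.6287 -0.3022  0.0527]
scene L 131 [ 0.5985 -0.15    0.0635]
scene S 82 [ 0.6277 -0.3056  0.0553]
tip [0.1039 0.1055 0.106  0.1073 0.1074 0.1078 0.1081 0.1081] [ 0.4728 -0.1904  0.1268]
```

View pics/k5.png

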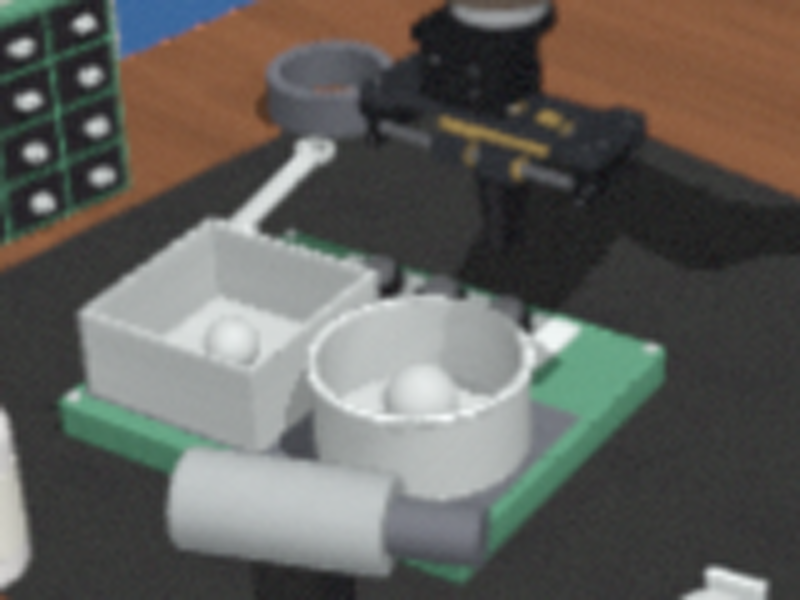

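Both balls rest in their pots: small at (233,340) in the square pot, large at (422,392) in the round one. The shut fingers hang at (498,240), about 50 mm above the left key (510,310). I'll press it in small steps.

>>> carry_out(targets=[0, 0, 0, -0.001, 0.001, -0.02, 0, 0, 0, 0, -0.001, 0.001, -0.036, 0, 0, 0, 0, -0.001, 0.001, -0.044, 0, 0, 0, 0, -0.001, 0.001, -0.049, 0, 0, 0, 0, -0.001, 0.001, -0.049, 0])

```text
clock: 25.1
eef_pos: [0.4639, -0.1954, 0.017]
tool_rot: [0.0, -0.084, 0.996, -0.0]
wrist_force: [-0.3, -0.2, -0.1]
width: 0.0006
grip_force: 0.0
```

>>> carry_out(targets=[0, 0, 0, 0, 0, -0.002, 0, 0, 0, 0, 0, 0, -0.004, 0, 0, 0, 0, 0, 0, -0.006, 0, 0, 0, 0, 0, 0, -0.007, 0, 0, 0, 0, 0, 0, -0.007, 0])

```text
clock: 25.6
eef_pos: [0.4643, -0.1954, 0.0109]
tool_rot: [0.001, -0.084, 0.996, -0.0]
wrist_force: [-1.1, 0.5, 8.6]
width: 0.0006
grip_force: 3.9
```

>>> carry_out(targets=[0, 0, 0, 0, 0, -0.001, 0, 0, 0, 0, 0, 0, -0.0015, 0, 0, 0, 0, 0, 0, -0.0015, 0])

```text
clock: 25.9
eef_pos: [0.4644, -0.1955, 0.0107]
tool_rot: [0.001, -0.084, 0.996, -0.001]
wrist_force: [-3.7, 2.1, 16.7]
width: 0.0005
grip_force: 8.6
```

The force rises steeply at a hard stop, so the left key is fully down. Now the right key.

>>> carry_out(targets=[0, 0, 0, 0, 0, 0.015, 0, 0, 0, 0, 0, 0, 0.04, 0, 0, 0, 0, 0.01, -0.05, 0.045, 0, 0, 0, 0, 0.02, -0.09, 0.045, 0, 0, 0, 0, 0.02, -0.106, 0.045, 0])

```text
clock: 26.4
eef_pos: [0.4851, -0.3041, 0.0535]
tool_rot: [0.001, -0.083, 0.997, -0.001]
wrist_force: [-0.6, 0.2, -0.1]
width: 0.0005
grip_force: 0.0
```

>>> carry_out(targets=[0, 0, 0, 0, 0, 0, 0, 0, 0, 0, 0, 0, -0.02, 0, 0, 0, 0, 0, 0, -0.03, 0, 0, 0, 0, 0, 0, -0.036, 0, 0, 0, 0, 0, 0, -0.036, 0])

```text
clock: 26.9
eef_pos: [0.4827, -0.3004, 0.0166]
tool_rot: [-0.001, -0.084, 0.996, 0.0]
wrist_force: [-0.8, 1.2, 2.6]
width: 0.0005
grip_force: 0.7
```

>>> carry_out(targets=[0, 0, 0, 0.001, 0, -0.002, 0, 0, 0, 0, 0.001, 0, -0.004, 0, 0, 0, 0, 0.001, 0, -0.006, 0, 0, 0, 0, 0.001, 0, -0.007, 0, 0, 0, 0, 0.001, 0, -0.007, 0])

```text
clock: 27.4
eef_pos: [0.485, -0.3011, 0.011]
tool_rot: [0.0, -0.084, 0.996, -0.0]
wrist_force: [-1.0, 3.6, 5.4]
width: 0.0007
grip_force: 2.6
```

>>> carry_out(targets=[0, 0, 0, 0, 0, -0.001, 0, 0, 0, 0, 0, 0, -0.0015, 0, 0, 0, 0, 0, 0, -0.0015, 0])

```text
clock: 27.7
eef_pos: [0.4851, -0.3011, 0.0108]
tool_rot: [0.0, -0.084, 0.996, -0.0]
wrist_force: [-3.3, 3.9, 13.7]
width: 0.0003
grip_force: 6.3
```

>>> carry_out(targets=[0, 0, 0, 0, 0, 0.015, 0, 0, 0, 0, 0, 0, 0.05, 0, 0, 0, 0, 0, 0, 0.1, 0, 0, 0, 0, 0, 0, 0.12, 0, 0, 0, 0, 0, 0, 0.12, 0])

```text
clock: 28.2
eef_pos: [0.4874, -0.3025, 0.133]
tool_rot: [0.004, -0.084, 0.996, -0.002]
wrist_force: [1.1, 0.4, 0.5]
width: 0.0003
grip_force: 0.0
```

```bash
python3 - <<'E'
from h import *
print(state()['eef_pos'],state()['wrist_force'])
t=snap('top')
for x,y in((293,476),(387,459),(481,441)): print(world(t,(x+.5)/4.4-.5+285,(y+.5)/4.4-.5+100))
E
```

```text
[ 0.4874232  -0.30251025  0.13297834] [1.09994073 0.36210577 0.46170735]
[ 0.41275856 -0.11350729  0.5957264 ]
[ 0.41884862 -0.14026028  0.57885827]
[ 0.48442874 -0.30090702  0.05473696]
```

Both keys hit their stops and were released; the right key reads up again. Handing in.

```bash
python3 -c "
from h import *
print(env.finish_job())"
```

```text
the job is handed in; nothing more can be done
None
```

I put the large ball in the round pot and the small ball in the square pot, pressed the left key then the right key down to their stops, and handed the job in at about 28 s; no verdict came back.

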